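# Load the bottle trolley and unhitch it

## Robot

A 6-joint arm with a two-finger parallel gripper is mounted at the origin on the work surface. World frame = base frame: x ahead of the robot, y to its left, z up, the work surface at z = 0. Lengths are in m, angles in rad, forces in N, time in s.
With the tool pointing down it reaches from about 0.425 to 0.95 m from the base axis. Payload 3.5 kg.
Tool frame: the origin (TCP) lies midway between the tips of the shut fingers; the grasp point (between the pads) lies 19 mm behind it (ctrl.hold_point_z is the distance from the TCP to the grasp point, in m); z points along the fingers, y is the line along which they close (so a half turn about z gives the same grasp; the last joint's range is limited). The gripper opens to 85 mm and grips with 20 to 120 N. Pads are 22 mm wide; open, the fingers measure 114 mm over their backs; the gripper's body (76 mm by 85 mm) begins 54 mm behind the grasp point. The pads swing forward as they close: fully open they stand 13 mm farther back than shut.
Start: joints at [1.178, 0.286, 1.577, -0, 1.279, -0.15], TCP at [0.162, 0.655, 0.231] pointing down, gripper open.
Joint ranges: [-2.77, 2.77], [-0.9, 2.22], [0.21, 2.48], [-1.53, 4.67], [0.24, 2.81], [-2.84, 2.84]. Speed limits (rad/s): [2.79, 2.79, 3.14, 3.14, 3.14, 3.14].

## Interface

Orientations are given as a unit quaternion [x, y, z, w].
In Python, from plant import readout, cams, sign_off, ctrl gives the robot as it stands. The module is installed in compiled form; this text tells all that it offers.
- The arm moves only by the tool step_arm, never from a script. Its argument "increments" is a list of rows, each a list of 2 entries, a list of its own where there are three numbers: the shift along the world's x, y, z in mm, then the turn, a rotation vector about the world's x, y, z in rad. In form: [[[x, y, z], [rx, ry, rz]], ...]. A call has 1 to 8 rows; each row shifts and turns the commanded pose from where the row before left it; what a row does not reach is not made up. A row lasts 1/12 s, in which the tool goes at most 41.7 mm and 7.16 degrees, less where a joint would pass 70% of its speed; a pose out of reach is approached as far as the arm can. A call is refused whole if a number of a shift passes 41.7 or a number of a turn 0.125, either way. A call with a gripper value outside its range is refused whole. "fingers" is the opening, from -1 (shut) to 1 (fully open), set as the call begins (left out, the last holds). The fingers move at their own pace and stop on an object; "grip_force" is the grip in N (left out, the last holds). Time passes only in rows, so rows that do not move let the fingers close. It gives the time, the measured TCP pose, the force, the opening and the grip force at its end, in the units of the state.
- readout.get_state(): the state, without advancing time (a new reading comes with each control period).
- cams.read_camera(name): name is "scene" or "side" or "wrist"; returns the picture (420x560x3 uint8, red, green, blue); there is no depth.
- cams.get_calibration(name): a dict with "fx", "fy", "cx", "cy" (pixels), "eye" and "rotation" of the camera in the world; the wrist camera has in their place "T_tool_cam" (4x4, takes a point from camera to tool coordinates, whose origin is the TCP and whose axes are the flange's). Camera axes: x right, y up, looking along -z (the intrinsics and any distortion apply to the point x, -y, -z); pixel columns grow to the right and rows downward; lengths in m; the calibration is good to about 2 mm. A picture is of the moment at which its call begins: read the wrist's pose just before it. get_calibration takes no time and is no camera call.
- sign_off(): hands the job in; it is judged then, once.
The state is a dict: "time": time; "qpos": joint angles; "dq": joint speeds; "joint_efforts": joint torques, N m; "eef_pos": TCP position; "tcp_rot": TCP orientation; "contact_force": force on the tool from outside, world axes, zero at the start; "wrist_torque": the same for the moment, N m; "opening": opening from 0.0 (shut) to 1.0 (fully open); "finger_force": force on a finger pad.
Only numpy, scipy, OpenCV 4.12 (cv2) and the standard library are available. Lean on these libraries where they do the work, as an engineer would, in place of code of your own. Each camera call takes 0.05 s, during which the arm holds its last target. There are 200 camera calls.

## Task

Stand the two small clear bottles with blue caps upright in the two empty cells of the green crate on the little trolley, one per cell, and let go of them. Then unhitch the trolley: pull the red latch tab sideways, out from the coupler against its spring, lift the blue tongue off the ball, and finish while still holding the tongue up with the gripper, the coupler at least 6 cm above where it sat. Leave everything else on the bench as it is.

Things in the scene. Friction and masses are not known exactly. Their poses are not given: they have to be found in the camera images.
- bottle_a: empty glass lab bottle, upright, loose, about 0.14 kg: clear body with a paper label, 50 mm across up to 62 mm, shoulder narrowing to a 26 mm neck at 76 mm, blue screw cap 35 mm across from 84 to 106 mm. Origin: centre of its underside, z up. To be loaded.
- bottle_b: empty glass lab bottle, upright, loose, about 0.14 kg: clear body with a paper label, 50 mm across up to 62 mm, shoulder narrowing to a 26 mm neck at 76 mm, blue screw cap 35 mm across from 84 to 106 mm. Origin: centre of its underside, z up. To be loaded; same as bottle_a and interchangeable with it.
- trolley: small bench trolley, chocked, does not move: 90 x 206 mm chassis with a green crate, 70 x 200 mm outside, three cells in a row along trolley y, wall tops 100 mm above the bench, walls 4 mm. From its -y end a blue tongue runs 180 mm along trolley -y from its hinge to a steel ball on a plate bolted to the bench. Origin: on the bench under the crate's middle; y along the cells, x across, z up.
- cell0 (a point): centre of the floor of the empty cell nearest the tongue; each cell is 62 mm (across the trolley) x about 61 mm inside, walls rise 47 mm above this point. Axes as the trolley's.
- cell1 (a point): centre of the floor of the empty middle cell, same size. Axes as the trolley's. The third cell, on trolley +y, holds bottle_c.
- bottle_c: empty glass lab bottle, upright, loose, about 0.14 kg: clear body with a paper label, 50 mm across up to 62 mm, shoulder narrowing to a 26 mm neck at 76 mm, white screw cap 35 mm across from 84 to 106 mm. Origin: centre of its underside, z up. Already stands in the third cell of the crate, stays there.
- hinge (a point): middle of the tongue's hinge axis, 90 mm above the bench at the tongue end of the trolley; the hinge axis lies along the trolley's x.
- tongue (a joint): tongue angle, rad: 0 level, resting on the ball; grows as the coupler end swings up, to 0.7 at most. Only its weight (about 3 N at the coupler) pulls it down: it drops when let go. While the latch is in, it cannot be lifted.
- coupler (a point): centre of the coupler's top, over the ball, 180 mm from the hinge axis and 10 mm above it (100 mm above the bench when down); the coupler is a blue housing 46 mm across the trolley's x and 58 mm long. Axes as the trolley's when down; it swings with the tongue.
- latch (a joint): how far the latch is pulled out, m: 0 home (locked), 0.015 at its stop; the tongue is free from about 0.010 on. It slides along trolley +x in the tongue, a spring drives it home: about 3 N at the start, 10 N at the stop. It is carried by the tongue and swings with it, so the tongue can be lifted by the tab.
- tab (a point): middle of the top edge of the red upright latch tab, on the coupler's trolley +x side, 118 mm above the bench when down. The tab is a plate 10 mm thick along trolley x, 26 mm wide along y, 60 mm tall. Low down a bar with a spring (top 75 mm above the bench) joins it to the coupler; above that 37 mm are free between tab and coupler, latch home. Axes as the trolley's when down; moves with the tab.
- big_bottle: bystander: amber bottle with orange cap, 86 mm across, 190 mm tall, loose. Origin: centre of its underside.
- tip_box: bystander: white box with pale green lid, 88 x 123 x 105 mm, loose. Origin: centre of its underside.
- pot: bystander: empty terracotta pot, 90 mm across the rim, 85 mm tall, loose. Origin: centre of its underside.
- pipette: bystander: black hand pipette lying on the bench, about 215 mm long, 24 mm tall, loose. Origin: under its middle; x along it.
- cap: bystander: spare blue screw cap lying on the bench, 35 mm across, 16 mm tall, loose. Origin: centre of its underside.
- caddy: bystander: small open grey box, 90 x 60 x 45 mm, loose. Origin: centre of its underside.

How it is judged:
By the outcome, as a careful person would: the job done as asked, in the order asked, and still so for the second after the job is handed in, while the arm keeps its last pose, push and grip.
It also fails if it takes over 59 s, if anything falls off the work surface, if the arm or the gripper's body presses on something with over 40 N, if the wrist force passes 120 N, or if a joint passes its speed limit or range.

## Working session

There is one attempt and no reset: what is moved stays moved. The work goes in short steps, Python scripts to look and compute and a tool call to move; the robot and the scene stay as the last step left them, time stands still between calls to the robot, and variables do not carry over. Pictures are saved under pics/ and viewed, at most 10 in all, crops included, and the job is handed in when it is done.

Besides the shell and the picture viewer there is one more tool, called after ">>>" as name(argument=value, ...), one argument or row to a line, values as JSON. step_arm: Moves the arm, as the interface text tells. Its arguments: {"type":"object","properties":{"increments":{"type":"array","items":{"type":"array"}},"fingers":{"type":"number"},"grip_force":{"type":"number"}},"required":["increments"]}

```bash
mkdir -p pics; ls
python3 - <<'E'
from plant import readout,cams,ctrl
import cv2,numpy as np
np.set_printoptions(precision=4,suppress=True)
for n in ["scene","side","wrist"]:
    im=cams.read_camera(n); cv2.imwrite(f"pics/{n}0.png",im[...,::-1]); print(n,cams.get_calibration(n))
a=cv2.imread("pics/scene0.png");b=cv2.imread("pics/side0.png")
s=readout.get_state();print(s);print(ctrl.hold_point_z)
E
```

```text
pics
scene {'fx': 391.1016565861941, 'fy': 391.1016565861941, 'cx': 274.0454629987813, 'cy': 206.63867029623947, 'eye': array([ 0.8833, -0.4107,  0.7814]), 'rotation': array([0.2905, 0.1025, 0.3267, 0.8935])}
side {'fx': 473.68718742572275, 'fy': 473.68718742572275, 'cx': 283.77509456199635, 'cy': 204.4900694362143, 'eye': array([ 0.4034, -0.9578,  0.7768]), 'rotation': array([ 0.4613, -0.034 , -0.0807,  0.8829])}
wrist {'fx': 300.7309913540024, 'fy': 300.7309913540024, 'cx': 281.653922866693, 'cy': 211.9381737118348, 'T_tool_cam': array([[ 0.0013,  0.957 ,  0.2901,  0.0738],
       [ 1.    , -0.0011, -0.0008,  0.0013],
       [-0.0004,  0.2901, -0.957 , -0.1421],
       [ 0.    ,  0.    ,  0.    ,  1.    ]])}
{'time': 0.15, 'qpos': array([ 1.178 ,  0.287 ,  1.5779, -0.    ,  1.2786, -0.15  ]), 'dq': array([ 0.0015, -0.001 , -0.0046, -0.0004, -0.0006, -0.0006]), 'joint_efforts': array([  0.0003, -40.6605, -29.314 ,  -0.0002,   0.004 ,   0.    ]), 'eef_pos': array([0.1621, 0.6547, 0.2302]), 'tcp_rot': array([ 0.1211,  0.9926, -0.0009, -0.0002]), 'contact_force': array([0.3265, 0.0244, 0.3076]), 'wrist_torque': array([0.0151, 0.0422, 0.0194]), 'finger_force': 0.0, 'opening': 1.0006475271744257}
0.0187
```

View pics/scene0.png

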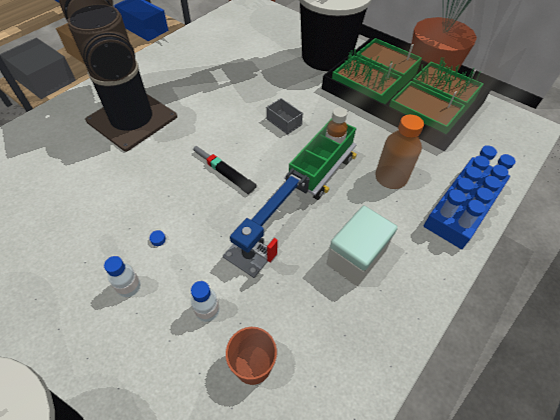

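View pics/side0.png

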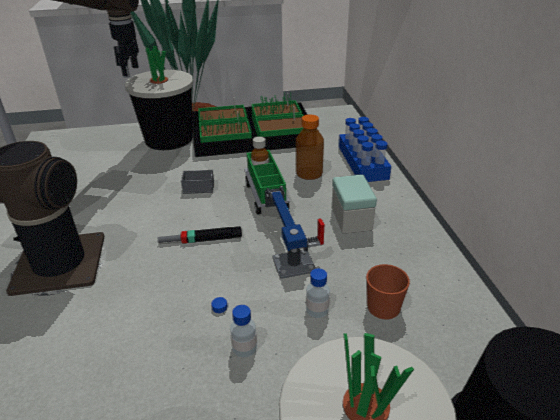

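The scene view shows bottle caps at (115,266) and (201,291), the spare cap at (157,238), the coupler at (247,233), the tab at (272,250) and the crate around (322,158). In the side view the caps are at (242,315) and (318,276), the tab at (321,232), the coupler at (293,238) and the crate around (266,180).

```bash
cat > h.py <<'E'
import cv2,numpy as np
from scipy.spatial.transform import Rotation as R
from plant import readout,cams,ctrl
np.set_printoptions(precision=4,suppress=True)
def cam(n,s=None):
    c=cams.get_calibration(n)
    if n=="wrist":
        s=s or readout.get_state(); T=c["T_tool_cam"]; Rt=R.from_quat(s["tcp_rot"]).as_matrix()
        return c,s["eef_pos"]+Rt@T[:3,3],Rt@T[:3,:3]
    return c,np.array(c["eye"]),R.from_quat(c["rotation"]).as_matrix()
def ray(C,p):
    c,e,M=C; d=M@np.array([(p[0]-c["cx"])/c["fx"],-(p[1]-c["cy"])/c["fy"],-1]); return e,d/np.linalg.norm(d)
def plane(C,p,z):
    e,d=ray(C,p); return e+d*(z-e[2])/d[2]
def tri(*rs):
    A=sum(np.eye(3)-np.outer(d,d) for e,d in rs); b=sum((np.eye(3)-np.outer(d,d))@e for e,d in rs)
    x=np.linalg.solve(A,b); return x,max(np.linalg.norm((np.eye(3)-np.outer(d,d))@(x-e)) for e,d in rs)
def proj(C,P):
    c,e,M=C; q=M.T@(np.asarray(P)-e); return np.array([c["cx"]-c["fx"]*q[0]/q[2],c["cy"]+c["fy"]*q[1]/q[2]])
def mask(im,col):
    h=cv2.cvtColor(im,cv2.COLOR_RGB2HSV); H,S,V=[h[...,i].astype(int) for i in range(3)]
    return {"blue":(abs(H-112)<12)&(S>150)&(V>50),"green":(abs(H-68)<12)&(S>130)&(V>40),"red":((H<6)|(H>174))&(S>190)&(V>90)}[col].astype(np.uint8)
def blobs(m,amin=40):
    n,l,st,ce=cv2.connectedComponentsWithStats(m); return [(st[i],ce[i],(l==i)) for i in range(1,n) if st[i][4]>=amin]
E
python3 - <<'E'
from h import *
for n in ["scene","side"]:
    im=cv2.imread(f"pics/{n}0.png")[...,::-1].copy()
    for col in ["blue","red","green"]:
        for st,ce,m in blobs(mask(im,col)):
            if col=="green" and st[4]<300: continue
            print(n,col,st,ce)
            if col=="green": 
                h=cv2.convexHull(cv2.findContours(m.astype(np.uint8),0,1)[0][0]); print(cv2.approxPolyDP(h,2,True)[:,0].tolist())
a=cv2.imread("pics/scene0.png")[105:285,220:370];b=cv2.imread("pics/side0.png")[130:285,230:345]
f=lambda x:cv2.resize(x,(400,int(400*x.shape[0]/x.shape[1])),interpolation=cv2.INTER_CUBIC)
a,b=f(a),f(b);H=max(len(a),len(b));p=lambda x:cv2.copyMakeBorder(x,0,H-len(x),0,0,0)
cv2.imwrite("pics/z0.png",np.hstack([p(a),p(b)]))
E
```

```text
scene blue [ 115    0   53   41 1442] [142.5042  17.9535]
scene blue [ 424  146   91  103 3848] [470.566  196.1229]
scene blue [ 230  177   69   75 1252] [261.5535 217.4521]
scene blue [150 231  15  15 184] [157.1033 237.8533]
scene blue [104 256  21  20 305] [114.1967 265.8   ]
scene blue [191 281  19  21 303] [200.264  291.1386]
scene red [267 238  10  24 159] [271.8931 249.4214]
scene green [332  38  76  51 797] [361.9034  62.867 ]
[[407, 52], [387, 70], [363, 86], [353, 88], [332, 78], [333, 71], [351, 50], [374, 38]]
scene green [ 289  125   67   66 1624] [320.7014 157.295 ]
[[355, 128], [351, 143], [311, 190], [289, 170], [290, 163], [317, 134], [347, 125]]
side blue [359 117  28  33 343] [372.6472 133.0204]
side blue [346 118  27  33 336] [359.2143 134.4732]
side blue [339 134  52  48 909] [364.0275 163.132 ]
side blue [272 192  35  59 732] [288.8948 224.1544]
side blue [310 268  17  19 249] [318.2209 277.1406]
side blue [212 297  15  16 192] [219.0365 304.6823]
side blue [233 305  17  21 292] [241.226  314.6952]
side red [319 219   5  25  72] [321.2083 230.4167]
side red [181 231   6  12  53] [183.4528 236.5849]
side green [146  46  22  35 407] [156.0098  61.3342]
[[146, 47], [156, 46], [167, 51], [161, 80], [153, 79]]
side green [252  97  51  40 609] [272.6059 120.7422]
[[302, 128], [298, 133], [258, 135], [252, 117], [252, 104], [284, 97]]
side green [198 105  54  38 744] [223.5228 125.6707]
[[244, 107], [251, 137], [200, 141], [199, 108], [236, 105]]
side green [247 150  39  54 915] [265.6874 176.5464]
[[269, 150], [285, 184], [285, 199], [262, 203], [248, 167], [247, 153]]
side green [ 357  333   57   85 1564] [378.0786 380.6841]
[[365, 333], [373, 335], [413, 369], [381, 413], [374, 417], [357, 413]]
side green [344 334  17  73 508] [353.3484 372.4705]
[[344, 334], [360, 352], [360, 391], [352, 406]]
```

View pics/z0.png

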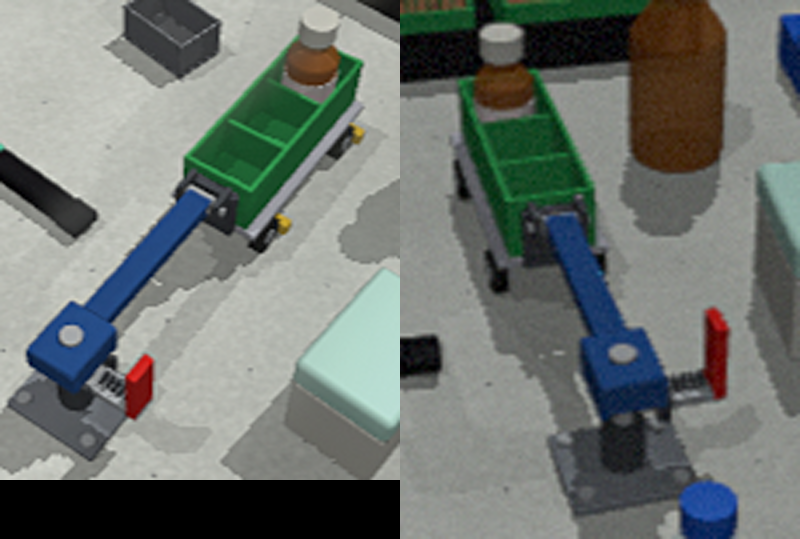

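The zoom shows the crate rims, the coupler's grey disc (scene 246.6,230.6; side 293.8,231.2) and the red tab's top (scene about 273,242; side 320.6,220). I read the crate corners from it.

Run:
```python
from h import *
S,D=cam("scene"),cam("side")
z=lambda x,y:(220+x/2.667,105+y/2.667); w=lambda x,y:(230+(x-400)/3.478,130+y/3.478)
P={"capA":((114.2,265.8),(241.2,314.7)),"capB":((200.3,291.1),(318.2,277.1)),"spare":((157.1,237.9),(219,304.7)),
"nearL":(z(187,158),w(511,190)),"nearR":(z(243,190),w(593,181)),"farR":(z(361,60),w(538,70)),
"disc":(z(71,335),w(622,352)),"tabtop":(z(143,366),w(715,312)),"tabc":((271.9,249.4),(321.2,230.4))}
for k,(a,b) in P.items():
    x,e=tri(ray(S,a),ray(D,b)); print(k,x,round(e,4),"|",plane(S,a,.1)[:2],plane(D,b,.1)[:2])
for k,a in {"bigcap":(411,126)}.items(): print(k,plane(S,a,.19))
for k,a,h in [("box corners",(330,243),.105),("",(363,207),.105),("",(396,233),.105),("",(362,262),.105),("pot",(251,345),.085),("caddy",(284,110),.045),("pipA",(195,150),.01),("pipB",(252,187),.01)]: print(k,plane(S,a,h))
```

```text
capA [ 0.4216 -0.3376  0.0958] 0.0004 | [ 0.4249 -0.3383] [ 0.4213 -0.341 ]
capB [ 0.5877 -0.2662  0.096 ] 0.0004 | [ 0.5897 -0.2673] [ 0.5864 -0.2698]
spare [ 0.3793 -0.2211  0.0091] 0.0005 | [ 0.4391 -0.2438] [ 0.3818 -0.3079]
nearL [0.5213 0.0842 0.1083] 0.0029 | [0.5196 0.0874] [0.5214 0.1016]
nearR [0.5828 0.083  0.1109] 0.0012 | [0.579  0.0898] [0.5852 0.102 ]
farR [0.5695 0.2877 0.1014] 0.0016 | [0.5675 0.2912] [0.5705 0.2875]
disc [ 0.5662 -0.114   0.1018] 0.0004 | [ 0.5657 -0.1135] [ 0.5665 -0.1114]
tabtop [ 0.6317 -0.1061  0.1187] 0.0015 | [ 0.626  -0.0988] [ 0.6375 -0.0801]
tabc [ 0.6315 -0.1106  0.0923] 0.0004 | [ 0.634  -0.1137] [ 0.6291 -0.1205]
bigcap [0.6999 0.2821 0.19  ]
box corners [ 0.7151 -0.0295  0.105 ]
 [0.7175 0.0891 0.105 ]
 [0.8043 0.077  0.105 ]
 [ 0.7872 -0.0243  0.105 ]
pot [ 0.7241 -0.2768  0.085 ]
caddy [0.3485 0.277  0.045 ]
pipA [0.2425 0.0263 0.01  ]
pipB [0.4463 0.0307 0.01  ]
```

Each cap triangulates to z≈0.096, which matches the 84–106 mm range, and the coupler disc comes out at 0.102. The trolley yaw is about 0.05 rad. I'll move above the crate and look with the wrist camera.

>>> step_arm(
  increments=[
    [[20, -28, 8], [0, 0, -0.064]],
    [[20, -28, 8], [0, 0, -0.064]],
    [[20, -28, 8], [0, 0, -0.064]],
    [[20, -28, 8], [0, 0, -0.064]],
    [[20, -28, 8], [0, 0, -0.064]],
    [[20, -28, 8], [0, 0, -0.064]],
    [[20, -28, 8], [0, 0, -0.064]],
    [[20, -28, 8], [0, 0, -0.064]],
  ],
  fingers=1,
)

```text
time: 0.82
eef_pos: [0.3227, 0.4296, 0.2954]
tcp_rot: [0.37, 0.929, -0.0, -0.0]
contact_force: [0.2, 1.4, -0.1]
opening: 1.001
finger_force: 0.0
```

>>> step_arm(
  increments=[
    [[20, -28, 8], [0, 0, -0.064]],
    [[20, -28, 8], [0, 0, -0.064]],
    [[20, -28, 8], [0, 0, -0.064]],
    [[20, -28, 8], [0, 0, -0.064]],
    [[20, -28, 8], [0, 0, -0.064]],
    [[20, -28, 8], [0, 0, -0.064]],
    [[20, -28, 8], [0, 0, -0.064]],
    [[20, -28, 8], [0, 0, -0.064]],
  ],
)

```text
time: 1.48
eef_pos: [0.4827, 0.2056, 0.3595]
tcp_rot: [0.593, 0.805, -0.0, -0.0]
contact_force: [0.4, -0.1, 1.1]
opening: 1.002
finger_force: 0.0
```

>>> step_arm(
  increments=[
    [[18, -28, 0], [0, 0, -0.064]],
    [[18, -28, 0], [0, 0, -0.064]],
    [[18, -28, 0], [0, 0, -0.064]],
    [[14, -20, 0], [0, 0, -0.064]],
    [[0, 0, 0], [0, 0, 0]],
    [[0, 0, 0], [0, 0, 0]],
  ],
)

```text
time: 1.98
eef_pos: [0.5505, 0.1022, 0.3585]
tcp_rot: [0.691, 0.723, -0.0, -0.001]
contact_force: [-0.4, 0.8, -0.2]
opening: 1.0
finger_force: 0.0
```

Run:
```python
from h import *
s=readout.get_state(); print(s["eef_pos"],s["tcp_rot"],s["qpos"],s["time"])
im=cams.read_camera("wrist"); cv2.imwrite("pics/w1.png",im[...,::-1]); W=cam("wrist",s)
import pickle; pickle.dump(s,open("s1.pkl","wb"))
for st,ce,m in blobs(mask(im,"green"),500): print(st,ce)
```

```text
[0.5505 0.1022 0.3585] [ 0.6906  0.7232 -0.0005 -0.0007] [ 0.0021 -0.0379  1.7044  0.0003  1.4769 -0.0441] 1.9833
[ 246   18   61  169 6559] [278.7651 118.9898]
```

View pics/w1.png

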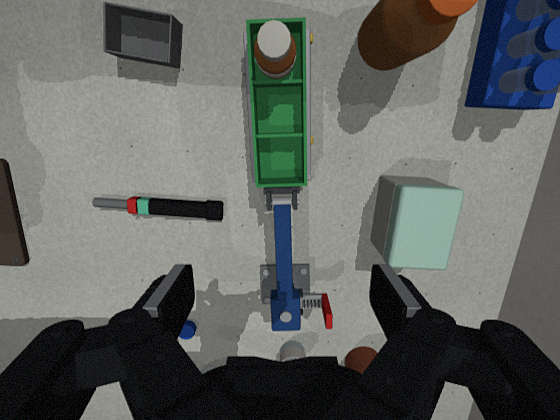

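The wrist view shows the crate rim from about (247,19) to (305,186), with dividers at rows 81 and 134. The coupler disc is at (286,318) and the tab at (327,311).

Run:
```python
from h import *
import pickle; s=pickle.load(open("s1.pkl","rb")); W=cam("wrist",s)
im=cv2.imread("pics/w1.png")[...,::-1].copy()
m=blobs(mask(im,"green"),500)[0][2]
q=cv2.approxPolyDP(cv2.convexHull(cv2.findContours(m.astype(np.uint8),0,1)[0][0]),2.5,True)[:,0]
for p in q: print(p,plane(W,p,.1)[:2])
cen=[]
for y in range(50,184,8):
    x=np.where(m[y])[0]; a,b=plane(W,(x[0]-.5,y),.1),plane(W,(x[-1]+.5,y),.1); cen.append(np.r_[(a+b)[:2]/2,b[0]-a[0]])
print(np.array(cen))
S,D=cam("scene"),cam("side")
for k,a,b,c in [("disc",(246.6,230.6),(293.8,231.2),(286,318))]: print(k,tri(ray(S,a),ray(D,b),ray(W,c)))
for st,ce,mm in blobs(mask(im,"red"),60): print("red",st,ce,tri(ray(W,ce),ray(S,(271.9,249.4)),ray(D,(321.2,230.4))), plane(W,ce,.095)); print(cv2.approxPolyDP(cv2.convexHull(cv2.findContours(mm.astype(np.uint8),0,1)[0][0]),1.5,True)[:,0].tolist())
# divider heights via profile
g=im[:,279].astype(int).sum(1); print(g[75:90],g[126:142],g[176:196])
for r in (81,134): print(plane(W,(279,r),.1)[:2])
```

```text
[304  18] [0.5676 0.2931]
[306 184] [0.5838 0.0973]
[256 186] [0.5163 0.0913]
[246  21] [0.5002 0.2869]
[[0.537  0.2582 0.0693]
 [0.5374 0.2495 0.0698]
 [0.5384 0.2408 0.0691]
 [0.5388 0.2319 0.0696]
 [0.5398 0.2229 0.0689]
 [0.5402 0.2137 0.0693]
 [0.5412 0.2045 0.0686]
 [0.5416 0.195  0.0691]
 [0.5426 0.1855 0.0683]
 [0.5431 0.1758 0.0688]
 [0.5442 0.166  0.0681]
 [0.5446 0.156  0.0686]
 [0.5457 0.1459 0.0678]
 [0.5468 0.1356 0.0696]
 [0.548  0.1252 0.0688]
 [0.5485 0.1146 0.0694]
 [0.549  0.1038 0.0699]]
disc (array([ 0.5667, -0.1143,  0.1022]), np.float64(0.0009099408785546145))
red [127 197  10  16 117] [131.4957 205.0171] (array([ 0.5364, -0.0267,  0.0694]), np.float64(0.20798193187165126)) [0.3423 0.0547 0.095 ]
[[136, 197], [136, 212], [129, 212], [127, 200]]
red [326 314   6  14  84] [328.5 320.5] (array([ 0.6327, -0.1157,  0.0988]), np.float64(0.003336637521807254)) [ 0.6354 -0.1208  0.095 ]
[[331, 314], [331, 327], [326, 327], [326, 314]]
[211 198 149 118 138 160 135 162 113  87  50  79 147 135 150] [211 219 219 209 225 213 184 162 237 274 232 186 172 174 174 182] [208 171 145 124 107 148 123 161 246 265 191 127 143 175 185 152 163 188
 284 335]
[0.5416 0.2241]
[0.5444 0.161 ]
```

The trolley yaw is 0.078 rad, with the crate centre at (0.542,0.192), cell0 at (0.547,0.127) and cell1 at (0.542,0.192). The coupler is at (0.567,-0.114). These agree with the given sizes, so I'll go to bottle B.

>>> step_arm(
  increments=[
    [[3, -31, -13], [0, 0, 0.004]],
    [[3, -31, -13], [0, 0, 0.004]],
    [[3, -31, -13], [0, 0, 0.004]],
    [[3, -31, -13], [0, 0, 0.004]],
    [[3, -31, -13], [0, 0, 0.004]],
    [[3, -31, -13], [0, 0, 0.004]],
    [[3, -31, -13], [0, 0, 0.004]],
    [[3, -31, -13], [0, 0, 0.004]],
  ],
  fingers=0.6,
  grip_force=40,
)

```text
time: 2.7
eef_pos: [0.5742, -0.1445, 0.255]
tcp_rot: [0.677, 0.736, 0.0, 0.0]
contact_force: [0.7, 0.3, -0.0]
opening: 0.8
finger_force: 0.0
```

>>> step_arm(
  increments=[
    [[3, -30, -13], [0, 0, 0]],
    [[3, -30, -13], [0, 0, 0]],
    [[3, -30, -13], [0, 0, 0]],
    [[4, -30, -13], [0, 0, 0]],
    [[0, 0, -12], [0, 0, 0]],
    [[0, 0, -12], [0, 0, 0]],
    [[0, 0, 0], [0, 0, 0]],
    [[0, 0, 0], [0, 0, 0]],
  ],
)

```text
time: 3.37
eef_pos: [0.5869, -0.2626, 0.1784]
tcp_rot: [0.677, 0.736, -0.0, -0.001]
contact_force: [0.1, -0.6, -0.1]
opening: 0.798
finger_force: 0.0
```

Run:
```python
from h import *
s=readout.get_state(); print(s["eef_pos"],s["tcp_rot"],s["qpos"],s["opening"])
im=cams.read_camera("wrist"); cv2.imwrite("pics/w2.png",im[...,::-1]); W=cam("wrist",s)
S,D=cam("scene"),cam("side")
for st,ce,m in blobs(mask(im,"blue"),80): print(st,ce,plane(W,ce,.1)[:2])
```

```text
[ 0.5869 -0.2626  0.1784] [ 0.6774  0.7356 -0.     -0.0013] [-0.5784  0.264   1.7037  0.0004  1.1764 -0.6607] 0.7979580010048776
[ 233    0   71   49 2967] [268.3815  24.1436] [ 0.5676 -0.1287]
[  59  119   43   35 1187] [ 79.7759 135.8694] [ 0.4387 -0.2097]
[ 261  200   45   48 1679] [282.8874 223.3425] [ 0.5884 -0.2632]
[  52  264   56   47 1889] [ 79.4489 287.1583] [ 0.4251 -0.333 ]
```

>>> step_arm(
  increments=[
    [[1, -2, -20], [0, 0, 0]],
    [[0, 0, -20], [0, 0, 0]],
    [[0, 0, -20], [0, 0, 0]],
    [[0, 0, -20], [0, 0, 0]],
    [[0, 0, -14], [0, 0, 0]],
    [[0, 0, -7], [0, 0, 0]],
    [[0, 0, 0], [0, 0, 0]],
  ],
)

```text
time: 4.0
eef_pos: [0.5877, -0.2656, 0.0771]
tcp_rot: [0.678, 0.735, -0.0, -0.001]
contact_force: [0.3, -0.3, -0.1]
opening: 0.797
finger_force: 0.0
```

>>> step_arm(
  increments=[
    [[0, 0, 0], [0, 0, 0]],
    [[0, 0, 0], [0, 0, 0]],
    [[0, 0, 0], [0, 0, 0]],
    [[0, 0, 0], [0, 0, 0]],
    [[0, 0, 0], [0, 0, 0]],
    [[0, 0, 0], [0, 0, 0]],
  ],
  fingers=-1,
  grip_force=40,
)

```text
time: 4.5
eef_pos: [0.5891, -0.2676, 0.0804]
tcp_rot: [0.678, 0.735, 0.0, 0.001]
contact_force: [-1.4, 0.2, 5.7]
opening: 0.397
finger_force: 39.9
```

>>> step_arm(
  increments=[
    [[0, 0, 10], [0, 0, 0]],
    [[0, 0, 20], [0, 0, 0]],
    [[0, 0, 25], [0, 0, 0]],
    [[0, 0, 25], [0, 0, 0]],
    [[0, 0, 25], [0, 0, 0]],
    [[0, 0, 25], [0, 0, 0]],
    [[0, 0, 25], [0, 0, 0]],
    [[0, 10, 20], [0, 0, 0]],
  ],
)

```text
time: 5.17
eef_pos: [0.5882, -0.2581, 0.2553]
tcp_rot: [0.679, 0.734, -0.0, 0.001]
contact_force: [0.0, -0.4, -0.9]
opening: 0.391
finger_force: 40.1
```

>>> step_arm(
  increments=[
    [[-3, 20, 5], [0, 0, 0]],
    [[-3, 30, 0], [0, 0, 0]],
    [[-3, 30, 0], [0, 0, 0]],
    [[-3, 30, 0], [0, 0, 0]],
    [[-3, 30, 0], [0, 0, 0]],
    [[-3, 30, 0], [0, 0, 0]],
    [[-3, 30, 0], [0, 0, 0]],
    [[-3, 30, 0], [0, 0, 0]],
  ],
)

```text
time: 5.83
eef_pos: [0.5634, -0.0253, 0.2579]
tcp_rot: [0.678, 0.735, -0.0, -0.0]
contact_force: [1.1, 0.8, -2.6]
opening: 0.398
finger_force: 40.1
```

>>> step_arm(
  increments=[
    [[-3, 30, 0], [0, 0, 0]],
    [[-3, 30, 0], [0, 0, 0]],
    [[-3, 30, 0], [0, 0, 0]],
    [[-3, 30, 0], [0, 0, 0]],
    [[-3, 30, 0], [0, 0, 0]],
    [[-3, 30, 0], [0, 0, 0]],
    [[-3, 20, 0], [0, 0, 0]],
    [[0, 10, 0], [0, 0, 0]],
  ],
)

```text
time: 6.5
eef_pos: [0.542, 0.1856, 0.2579]
tcp_rot: [0.677, 0.736, -0.0, -0.001]
contact_force: [0.2, 0.6, -2.0]
opening: 0.397
finger_force: 40.1
```

>>> step_arm(
  increments=[
    [[0, 0, 0], [0, 0, 0]],
    [[0, 0, 0], [0, 0, 0]],
  ],
)

```text
time: 6.67
eef_pos: [0.5431, 0.1829, 0.258]
tcp_rot: [0.678, 0.735, -0.0, 0.0]
contact_force: [-0.3, -0.6, -1.9]
opening: 0.398
finger_force: 40.1
```

Run:
```python
from h import *
s=readout.get_state(); print(s["eef_pos"],s["tcp_rot"],s["opening"])
ims=[cams.read_camera(n) for n in ("wrist","side","scene")]
for n,i in zip(("w","si","sc"),ims): cv2.imwrite(f"pics/{n}3.png",i[...,::-1])
side=cv2.resize(ims[1][60:230,180:340],(0,0),fx=2.3,fy=2.3,interpolation=2);sc=cv2.resize(ims[2][40:210,240:400],(0,0),fx=2.3,fy=2.3,interpolation=2)
cv2.imwrite("pics/z3.png",np.hstack([side,sc])[...,::-1])
```

```text
[0.5431 0.1829 0.258 ] [ 0.678   0.7351 -0.0005  0.0001] 0.3976156959801808
```

View pics/z3.png

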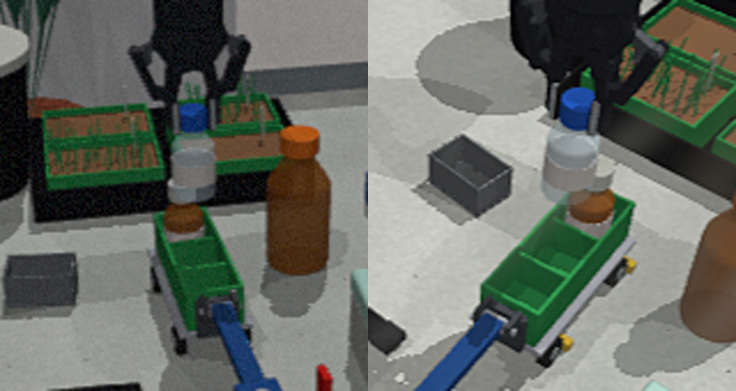

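The bottle hangs upright in the grip above the crate: its cap is at side (263,111) and scene (331,87), and bottle_c's white cap is at side (260,143) and scene (340,116). I'll check both numerically before lowering.

Run:
```python
from h import *
S,D=cam("scene"),cam("side")
g=lambda n:cv2.imread(f"pics/{n}3.png")[...,::-1].copy()
a=[(st,c) for st,c,m in blobs(mask(g("sc"),"blue"),60) if 310<c[0]<350 and c[1]<130]; b=[(st,c) for st,c,m in blobs(mask(g("si"),"blue"),60) if 245<c[0]<280 and c[1]<140]
print(a,b,tri(ray(S,a[0][1]),ray(D,b[0][1])))
# white cap: wrist + scene
w=g("w");h=cv2.cvtColor(w,cv2.COLOR_RGB2HSV);print(tri(ray(S,(340,115.7)),ray(D,(260.4,142.6))))
W=cam("wrist")
for st,c,m in blobs(mask(w,"green"),300):print(st,c)
for st,c,m in blobs(mask(w,"blue"),300):print("blue",st,c)
```

```text
[(array([323,  78,  16,  19, 234], dtype=int32), array([330.1282,  86.359 ]))] [(array([258, 105,  12,  13, 139], dtype=int32), array([263.5755, 110.8129]))] (array([0.5432, 0.1782, 0.2762]), np.float64(0.0007565052403739597))
(array([0.5392, 0.2522, 0.1471]), np.float64(0.0008506131811831078))
[ 245   84   74  129 5270] [282.1336 145.4197]
blue [541   0  19  36 461] [552.4208  17.4143]
blue [ 499   96   61   89 3398] [532.945  146.8793]
blue [ 244  239   77  123 5870] [281.4668 288.5342]
```

Relative to bottle_c's cap and to the rim measurement, the bottle needs +9 mm in y and −1 mm in x.

>>> step_arm(
  increments=[
    [[-1, 9, 0], [0, 0, 0]],
    [[0, 0, -15], [0, 0, 0]],
    [[0, 0, -15], [0, 0, 0]],
    [[0, 0, -15], [0, 0, 0]],
    [[0, 0, -12], [0, 0, 0]],
    [[0, 0, -10], [0, 0, 0]],
    [[0, 0, -10], [0, 0, 0]],
    [[0, 0, -8], [0, 0, 0]],
  ],
)

```text
time: 7.48
eef_pos: [0.5423, 0.1921, 0.1724]
tcp_rot: [0.678, 0.735, -0.0, -0.0]
contact_force: [-0.1, -0.8, -0.0]
opening: 0.396
finger_force: 40.1
```

>>> step_arm(
  increments=[
    [[0, 0, -8], [0, 0, 0]],
    [[0, 0, -8], [0, 0, 0]],
    [[0, 0, -6], [0, 0, 0]],
    [[0, 0, -6], [0, 0, 0]],
    [[0, 0, -3], [0, 0, 0]],
    [[0, 0, 0], [0, 0, 0]],
  ],
)

```text
time: 7.98
eef_pos: [0.5418, 0.1921, 0.1414]
tcp_rot: [0.678, 0.735, -0.001, -0.0]
contact_force: [-0.4, -0.4, -1.7]
opening: 0.394
finger_force: 40.1
```

>>> step_arm(
  increments=[
    [[0, 0, -2], [0, 0, 0]],
    [[0, 0, -2], [0, 0, 0]],
    [[0, 0, -2], [0, 0, 0]],
    [[0, 0, 0], [0, 0, 0]],
  ],
)

```text
time: 8.32
eef_pos: [0.5421, 0.1922, 0.1361]
tcp_rot: [0.678, 0.735, -0.0, -0.0]
contact_force: [0.1, -0.4, -1.0]
opening: 0.396
finger_force: 40.1
```

>>> step_arm(
  increments=[
    [[0, 0, -2], [0, 0, 0]],
    [[0, 0, 0], [0, 0, 0]],
  ],
)

```text
time: 8.48
eef_pos: [0.5421, 0.1922, 0.1341]
tcp_rot: [0.678, 0.735, -0.0, -0.0]
contact_force: [1.0, -0.4, -2.4]
opening: 0.394
finger_force: 40.1
```

>>> step_arm(
  increments=[
    [[0, 0, -2], [0, 0, 0]],
    [[0, 0, 0], [0, 0, 0]],
  ],
)

```text
time: 8.65
eef_pos: [0.5425, 0.1923, 0.1325]
tcp_rot: [0.678, 0.735, 0.0, 0.0]
contact_force: [0.5, -0.3, -2.0]
opening: 0.396
finger_force: 40.0
```

>>> step_arm(
  increments=[
    [[0, 0, -1], [0, 0, 0]],
    [[0, 0, 0], [0, 0, 0]],
  ],
)

```text
time: 8.82
eef_pos: [0.5426, 0.1923, 0.1324]
tcp_rot: [0.678, 0.735, 0.0, 0.0]
contact_force: [-2.7, -0.2, 3.8]
opening: 0.397
finger_force: 40.5
```

Contact at z=0.132 is as expected for a cell floor at 0.053. I'll release, retreat and go to bottle A.

>>> step_arm(
  increments=[
    [[0, 0, 0], [0, 0, 0]],
    [[0, 0, 0], [0, 0, 0]],
    [[0, 0, 0], [0, 0, 0]],
    [[0, 0, 0], [0, 0, 0]],
    [[0, 0, 10], [0, 0, 0]],
    [[0, 0, 20], [0, 0, 0]],
    [[0, 0, 30], [0, 0, 0]],
    [[0, 0, 35], [0, 0, 0]],
  ],
  fingers=0.5,
)

```text
time: 9.48
eef_pos: [0.5409, 0.1919, 0.2258]
tcp_rot: [0.678, 0.735, -0.002, -0.001]
contact_force: [-0.5, 0.0, 0.2]
opening: 0.748
finger_force: 0.0
```

>>> step_arm(
  increments=[
    [[-5, -15, 30], [0, 0, 0]],
    [[-7, -30, 0], [0, 0, 0]],
    [[-7, -30, 0], [0, 0, 0]],
    [[-7, -30, 0], [0, 0, 0]],
    [[-7, -30, 0], [0, 0, 0]],
    [[-7, -30, 0], [0, 0, 0]],
    [[-7, -30, 0], [0, 0, 0]],
    [[-7, -30, 0], [0, 0, 0]],
  ],
)

```text
time: 10.15
eef_pos: [0.4878, -0.0341, 0.2573]
tcp_rot: [0.678, 0.735, 0.0, 0.001]
contact_force: [-0.1, 0.7, 0.8]
opening: 0.75
finger_force: 0.0
```

>>> step_arm(
  increments=[
    [[-7, -30, -8], [0, 0, 0]],
    [[-7, -30, -8], [0, 0, 0]],
    [[-7, -30, -8], [0, 0, 0]],
    [[-7, -30, -8], [0, 0, 0]],
    [[-7, -30, -8], [0, 0, 0]],
    [[-7, -30, -8], [0, 0, 0]],
    [[-7, -30, -8], [0, 0, 0]],
    [[-7, -30, -8], [0, 0, 0]],
  ],
)

```text
time: 10.82
eef_pos: [0.4318, -0.2744, 0.1929]
tcp_rot: [0.678, 0.735, 0.0, 0.001]
contact_force: [0.7, -0.1, 0.1]
opening: 0.751
finger_force: 0.0
```

>>> step_arm(
  increments=[
    [[-7, -30, -8], [0, 0, 0]],
    [[-4, -20, -8], [0, 0, 0]],
    [[0, -10, -6], [0, 0, 0]],
    [[0, 0, 0], [0, 0, 0]],
    [[0, 0, 0], [0, 0, 0]],
  ],
)

```text
time: 11.23
eef_pos: [0.4213, -0.3324, 0.1703]
tcp_rot: [0.678, 0.735, 0.0, -0.001]
contact_force: [0.5, 1.1, 0.6]
opening: 0.755
finger_force: 0.0
```

Run:
```python
from h import *
s=readout.get_state(); print(s["eef_pos"],s["tcp_rot"],s["qpos"],s["opening"])
im=cams.read_camera("wrist"); cv2.imwrite("pics/w4.png",im[...,::-1]); W=cam("wrist",s)
sc=cams.read_camera("scene");si=cams.read_camera("side");cv2.imwrite("pics/sc4.png",sc[...,::-1]);cv2.imwrite("pics/si4.png",si[...,::-1])
for st,ce,m in blobs(mask(im,"blue"),80): print(st,ce,plane(W,ce,.1)[:2])
S,D=cam("scene"),cam("side")
for n,C,i in (("sc",S,sc),("si",D,si)):
    for st,ce,m in blobs(mask(i,"blue"),60): print(n,st,ce,plane(C,ce,.148)[:2])
cv2.imwrite("pics/z4.png",np.hstack([cv2.resize(x[90:280,210:370],(0,0),fx=2.4,fy=2.4,interpolation=2) for x in (sc,si)])[...,::-1])
```

```text
[ 0.4213 -0.3324  0.1703] [ 0.6785  0.7346  0.0003 -0.0005] [-0.8574  0.0419  1.9706  0.0006  1.1302 -0.9371] 0.7545113041903422
[ 227   53   38   42 1204] [245.4776  73.2807] [ 0.3901 -0.2298]
[ 259  203   46   50 1802] [281.8091 228.3335] [ 0.4222 -0.3342]
sc [115   0  44  18 646] [136.8034   8.8777] [-0.2294  0.2505]
sc [321 122  13  16 154] [327.4675 128.8766] [0.5426 0.1954]
sc [ 424  146   91  103 3847] [470.5747 196.1209] [0.8814 0.2235]
sc [ 230  177   69   75 1257] [261.4845 217.5123] [ 0.5899 -0.0932]
sc [150 231  15  15 183] [157.0656 237.8689] [ 0.4703 -0.2555]
sc [104 256  21  20 302] [114.1854 265.9238] [ 0.4573 -0.3436]
si [359 117  28  33 341] [372.5924 133.0293] [0.8715 0.2426]
si [346 118  27  33 336] [359.2024 134.4732] [0.8303 0.2415]
si [339 134  52  48 906] [363.9812 163.0883] [0.7921 0.0784]
si [272 192  35  59 751] [288.7337 224.2184] [ 0.5487 -0.145 ]
si [212 297  15  16 189] [219.0159 304.7725] [ 0.3834 -0.3541]
si [233 305  17  21 292] [241.2363 314.661 ] [ 0.4201 -0.3847]
```

View pics/z4.png

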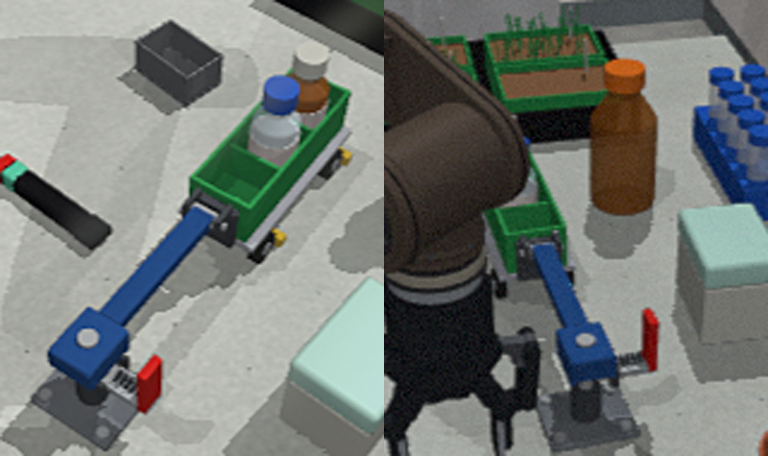

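Bottle B stands upright in the middle cell, with its cap at scene (327,129). Next I grasp bottle A.

>>> step_arm(
  increments=[
    [[1, -4, -20], [0, 0, 0]],
    [[0, 0, -20], [0, 0, 0]],
    [[0, 0, -20], [0, 0, 0]],
    [[0, 0, -16], [0, 0, 0]],
    [[0, 0, -10], [0, 0, 0]],
    [[0, 0, -6], [0, 0, 0]],
    [[0, 0, 0], [0, 0, 0]],
  ],
)

```text
time: 11.97
eef_pos: [0.4222, -0.3357, 0.0775]
tcp_rot: [0.678, 0.735, 0.0, -0.001]
contact_force: [-0.3, -0.8, -0.2]
opening: 0.749
finger_force: 0.0
```

>>> step_arm(
  increments=[
    [[0, 0, 0], [0, 0, 0]],
    [[0, 0, 0], [0, 0, 0]],
    [[0, 0, 0], [0, 0, 0]],
    [[0, 0, 0], [0, 0, 0]],
    [[0, 0, 0], [0, 0, 0]],
    [[0, 0, 0], [0, 0, 0]],
  ],
  fingers=-1,
  grip_force=40,
)

```text
time: 12.47
eef_pos: [0.4229, -0.3377, 0.0799]
tcp_rot: [0.678, 0.735, -0.0, 0.001]
contact_force: [-1.1, 0.3, 6.1]
opening: 0.399
finger_force: 40.0
```

>>> step_arm(
  increments=[
    [[0, 0, 10], [0, 0, 0]],
    [[0, 0, 20], [0, 0, 0]],
    [[0, 0, 25], [0, 0, 0]],
    [[0, 0, 25], [0, 0, 0]],
    [[0, 0, 25], [0, 0, 0]],
    [[0, 0, 25], [0, 0, 0]],
    [[0, 0, 25], [0, 0, 0]],
    [[0, 10, 20], [0, 0, 0]],
  ],
)

```text
time: 13.13
eef_pos: [0.4222, -0.3278, 0.2555]
tcp_rot: [0.679, 0.734, -0.0, 0.001]
contact_force: [1.2, -0.9, -1.3]
opening: 0.391
finger_force: 40.0
```

>>> step_arm(
  increments=[
    [[5, 18, 4], [0, 0, 0]],
    [[8, 30, 0], [0, 0, 0]],
    [[8, 30, 0], [0, 0, 0]],
    [[8, 30, 0], [0, 0, 0]],
    [[8, 30, 0], [0, 0, 0]],
    [[8, 30, 0], [0, 0, 0]],
    [[8, 30, 0], [0, 0, 0]],
    [[8, 30, 0], [0, 0, 0]],
  ],
)

```text
time: 13.8
eef_pos: [0.4829, -0.0971, 0.2571]
tcp_rot: [0.678, 0.735, 0.0, -0.0]
contact_force: [0.1, -0.8, -0.7]
opening: 0.397
finger_force: 40.0
```

>>> step_arm(
  increments=[
    [[9, 30, 0], [0, 0, 0]],
    [[9, 30, 0], [0, 0, 0]],
    [[9, 30, 0], [0, 0, 0]],
    [[9, 30, 0], [0, 0, 0]],
    [[9, 30, 0], [0, 0, 0]],
    [[9, 30, 0], [0, 0, 0]],
    [[6, 20, 0], [0, 0, 0]],
    [[3, 10, 0], [0, 0, 0]],
  ],
)

```text
time: 14.47
eef_pos: [0.546, 0.1137, 0.2569]
tcp_rot: [0.677, 0.736, -0.0, -0.001]
contact_force: [-0.1, 0.0, -1.5]
opening: 0.394
finger_force: 40.1
```

>>> step_arm(
  increments=[
    [[0, 4, 0], [0, 0, 0]],
    [[0, 0, 0], [0, 0, 0]],
    [[0, 0, 0], [0, 0, 0]],
  ],
)

```text
time: 14.72
eef_pos: [0.5459, 0.1144, 0.2571]
tcp_rot: [0.678, 0.735, -0.0, -0.0]
contact_force: [-0.5, 0.0, -2.0]
opening: 0.397
finger_force: 40.1
```

>>> step_arm(
  increments=[
    [[1, 12, 0], [0, 0, 0]],
    [[0, 0, -15], [0, 0, 0]],
    [[0, 0, -15], [0, 0, 0]],
    [[0, 0, -15], [0, 0, 0]],
    [[0, 0, -12], [0, 0, 0]],
    [[0, 0, -10], [0, 0, 0]],
    [[0, 0, -10], [0, 0, 0]],
    [[0, 0, -8], [0, 0, 0]],
  ],
)

```text
time: 15.38
eef_pos: [0.5472, 0.127, 0.1715]
tcp_rot: [0.678, 0.735, -0.0, -0.0]
contact_force: [-0.7, -0.1, -1.7]
opening: 0.398
finger_force: 40.0
```

>>> step_arm(
  increments=[
    [[0, 0, -8], [0, 0, 0]],
    [[0, 0, -8], [0, 0, 0]],
    [[0, 0, -6], [0, 0, 0]],
    [[0, 0, -6], [0, 0, 0]],
    [[0, 0, -3], [0, 0, 0]],
    [[0, 0, -3], [0, 0, 0]],
    [[0, 0, -2], [0, 0, 0]],
    [[0, 0, 0], [0, 0, 0]],
  ],
)

```text
time: 16.05
eef_pos: [0.5472, 0.1272, 0.1361]
tcp_rot: [0.678, 0.735, -0.0, -0.0]
contact_force: [0.3, 0.4, -1.4]
opening: 0.397
finger_force: 40.0
```

>>> step_arm(
  increments=[
    [[0, 0, -2], [0, 0, 0]],
    [[0, 0, -1.5], [0, 0, 0]],
    [[0, 0, 0], [0, 0, 0]],
  ],
)

```text
time: 16.3
eef_pos: [0.5472, 0.1272, 0.1327]
tcp_rot: [0.678, 0.735, -0.0, -0.0]
contact_force: [-0.5, 0.8, -1.1]
opening: 0.398
finger_force: 40.0
```

>>> step_arm(
  increments=[
    [[0, 0, -1], [0, 0, 0]],
    [[0, 0, 0], [0, 0, 0]],
  ],
)

```text
time: 16.47
eef_pos: [0.5474, 0.1272, 0.132]
tcp_rot: [0.678, 0.735, 0.0, 0.0]
contact_force: [-0.8, 0.4, -1.2]
opening: 0.397
finger_force: 40.1
```

>>> step_arm(
  increments=[
    [[0, 0, -1], [0, 0, 0]],
    [[0, 0, 0], [0, 0, 0]],
  ],
)

```text
time: 16.63
eef_pos: [0.5475, 0.1273, 0.1319]
tcp_rot: [0.678, 0.735, 0.0, 0.0]
contact_force: [-1.9, -0.1, 4.8]
opening: 0.398
finger_force: 40.4
```

>>> step_arm(
  increments=[
    [[0, 0, 0], [0, 0, 0]],
    [[0, 0, 0], [0, 0, 0]],
    [[0, 0, 0], [0, 0, 0]],
    [[0, 0, 0], [0, 0, 0]],
    [[0, 0, 10], [0, 0, 0]],
    [[0, 0, 20], [0, 0, 0]],
    [[0, 0, 30], [0, 0, 0]],
    [[0, 0, 30], [0, 0, 0]],
  ],
  fingers=0.5,
)

```text
time: 17.3
eef_pos: [0.5466, 0.1272, 0.2214]
tcp_rot: [0.678, 0.735, -0.001, -0.001]
contact_force: [0.8, -0.1, 0.7]
opening: 0.748
finger_force: 0.0
```

>>> step_arm(
  increments=[
    [[6, -18, 10], [0, 0, 0]],
    [[10, -28, 0], [0, 0, 0]],
    [[10, -28, 0], [0, 0, 0]],
    [[10, -28, 0], [0, 0, 0]],
    [[10, -28, 0], [0, 0, 0]],
    [[10, -28, 0], [0, 0, 0]],
    [[10, -28, 0], [0, 0, 0]],
    [[10, -28, 0], [0, 0, 0]],
  ],
)

```text
time: 17.97
eef_pos: [0.6237, -0.0883, 0.2317]
tcp_rot: [0.678, 0.735, 0.0, 0.0]
contact_force: [0.2, 0.6, -0.0]
opening: 0.752
finger_force: 0.0
```

>>> step_arm(
  increments=[
    [[8, -20, -10], [0, 0, 0]],
    [[0, 0, -10], [0, 0, 0]],
    [[0, 0, 0], [0, 0, 0]],
    [[0, 0, 0], [0, 0, 0]],
    [[0, 0, 0], [0, 0, 0]],
  ],
  fingers=-0.2,
)

```text
time: 18.38
eef_pos: [0.631, -0.1057, 0.2112]
tcp_rot: [0.678, 0.735, 0.0, -0.0]
contact_force: [0.3, 0.4, -0.5]
opening: 0.402
finger_force: 0.0
```

Run:
```python
from h import *
s=readout.get_state(); print(s["eef_pos"],s["tcp_rot"],s["qpos"],s["opening"],s["time"])
im=cams.read_camera("wrist"); W=cam("wrist",s)
sc=cams.read_camera("scene")
for st,ce,m in blobs(mask(im,"red"),60): print(st,ce,plane(W,ce,.118)[:2])
C=cam("wrist",s); print("pred tab top",proj(C,(.6315,-.109,.118)))
cv2.imwrite("pics/z5.png",np.hstack([cv2.resize(im,(480,360)),cv2.resize(sc[90:250,220:360],(315,360),interpolation=2)])[...,::-1]);cv2.imwrite("pics/w5.png",im[...,::-1])
```

```text
[ 0.631  -0.1057  0.2112] [ 0.6779  0.7352  0.0001 -0.0001] [-0.3244  0.2265  1.6865  0.0003  1.2288 -0.4056] 0.4015043864278868 18.3833
[276 189  11  43 410] [281.0707 211.8   ] [ 0.6309 -0.1016]
pred tab top [281.1212 220.374 ]
```

View pics/z5.png

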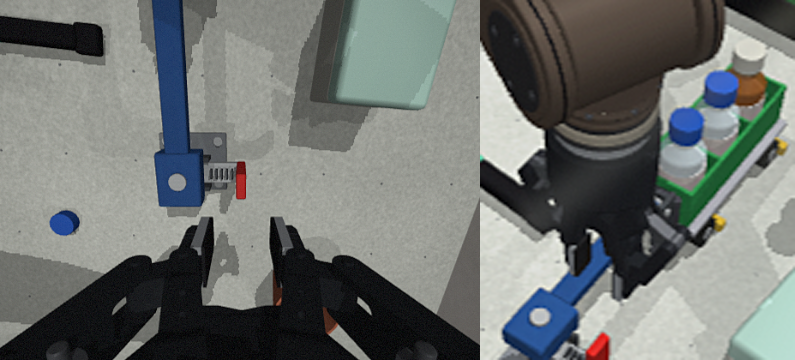

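Wrist view: the tab's top face is around (281,215), at x≈0.631 and y≈-0.106, midway between the fingers. The scene view shows both bottles standing in the crate. I'll lower over the tab.

>>> step_arm(
  increments=[
    [[0, -1, -20], [0, 0, 0]],
    [[0, 0, -20], [0, 0, 0]],
    [[0, 0, -20], [0, 0, 0]],
    [[0, 0, -20], [0, 0, 0]],
    [[0, 0, -12], [0, 0, 0]],
    [[0, 0, -8], [0, 0, 0]],
    [[0, 0, 0], [0, 0, 0]],
  ],
)

```text
time: 19.07
eef_pos: [0.6303, -0.107, 0.1092]
tcp_rot: [0.678, 0.735, -0.001, -0.001]
contact_force: [-0.1, -0.2, 0.5]
opening: 0.4
finger_force: 0.0
```

>>> step_arm(
  increments=[
    [[0, 0, -8], [0, 0, 0]],
    [[0, 0, -8], [0, 0, 0]],
    [[0, 0, -7], [0, 0, 0]],
    [[0, 0, 0], [0, 0, 0]],
  ],
)

```text
time: 19.4
eef_pos: [0.6303, -0.1075, 0.0862]
tcp_rot: [0.678, 0.735, -0.001, -0.001]
contact_force: [-0.6, -0.5, -0.2]
opening: 0.399
finger_force: 0.0
```

Run:
```python
from h import *
s=readout.get_state(); print(s["eef_pos"],s["contact_force"])
im=cams.read_camera("wrist");si=cams.read_camera("side")
cv2.imwrite("pics/z6.png",np.hstack([cv2.resize(im,(480,360)),cv2.resize(si[150:290,225:350],(315,360),interpolation=2)])[...,::-1])
```

```text
[ 0.6303 -0.1075  0.0862] [-0.6001 -0.5463 -0.1906]
```

View pics/z6.png

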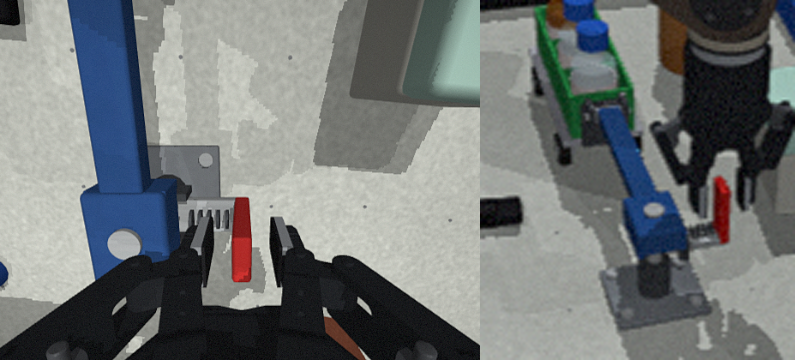

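The tab sits between the two pads, clear of the coupler. I'll close on it.

>>> step_arm(
  increments=[
    [[0, 0, 0], [0, 0, 0]],
    [[0, 0, 0], [0, 0, 0]],
    [[0, 0, 0], [0, 0, 0]],
    [[0, 0, 0], [0, 0, 0]],
    [[0, 0, 0], [0, 0, 0]],
    [[0, 0, 0], [0, 0, 0]],
  ],
  fingers=-1,
  grip_force=60,
)

```text
time: 20.0
eef_pos: [0.6312, -0.108, 0.0884]
tcp_rot: [0.678, 0.735, -0.0, -0.0]
contact_force: [-4.7, -1.1, 4.0]
opening: 0.102
finger_force: 60.7
```

>>> step_arm(
  increments=[
    [[3, 0.2, 0], [0, 0, 0]],
    [[3, 0.3, 0], [0, 0, 0]],
    [[3, 0.2, 0], [0, 0, 0]],
    [[3, 0.3, 0], [0, 0, 0]],
    [[1.5, 0, 0], [0, 0, 0]],
    [[0, 0, 0], [0, 0, 0]],
  ],
)

```text
time: 20.5
eef_pos: [0.6437, -0.107, 0.0882]
tcp_rot: [0.678, 0.735, -0.002, -0.002]
contact_force: [-9.1, -1.0, 8.2]
opening: 0.106
finger_force: 61.3
```

The latch is out about 13 mm, and the 9 N spring force matches. I'll lift along the arc about the hinge.

>>> step_arm(
  increments=[
    [[0, 0.1, 5.4], [-0.03, -0.0023, 0]],
    [[0, 0.2, 5.4], [-0.03, -0.0023, 0]],
    [[0, 0.4, 5.4], [-0.03, -0.0023, 0]],
    [[0, 0.5, 5.3], [-0.03, -0.0023, 0]],
    [[0, 0.7, 5.3], [-0.03, -0.0023, 0]],
    [[-0.1, 0.8, 5.3], [-0.03, -0.0023, 0]],
    [[0, 0, 0], [0, 0, 0]],
  ],
)

```text
time: 21.08
eef_pos: [0.6427, -0.1046, 0.1192]
tcp_rot: [0.675, 0.732, -0.064, 0.065]
contact_force: [-8.1, -6.4, 1.1]
opening: 0.104
finger_force: 60.0
```

>>> step_arm(
  increments=[
    [[-0.1, 1.0, 5.3], [-0.03, -0.0023, 0]],
    [[-0.1, 1.1, 5.2], [-0.03, -0.0023, 0]],
    [[-0.1, 1.3, 5.2], [-0.03, -0.0023, 0]],
    [[-0.1, 1.4, 5.2], [-0.03, -0.0023, 0]],
    [[-0.1, 1.6, 5.1], [-0.03, -0.0023, 0]],
    [[-0.2, 1.8, 5.1], [-0.03, -0.0023, 0]],
    [[-0.2, 1.9, 5.0], [-0.03, -0.0023, 0]],
    [[-0.2, 2.0, 4.9], [-0.03, -0.0023, 0]],
  ],
)

```text
time: 21.75
eef_pos: [0.6414, -0.0931, 0.1598]
tcp_rot: [0.664, 0.718, -0.145, 0.152]
contact_force: [-7.9, -4.9, 2.8]
opening: 0.107
finger_force: 60.1
```

>>> step_arm(
  increments=[
    [[-0.2, 2.2, 4.9], [-0.03, -0.0023, 0]],
    [[-0.2, 2.4, 4.8], [-0.03, -0.0023, 0]],
    [[0, 0, 0], [0, 0, 0]],
    [[0, 0, 0], [0, 0, 0]],
    [[0, 0, 0], [0, 0, 0]],
  ],
)

```text
time: 22.17
eef_pos: [0.6412, -0.0885, 0.1697]
tcp_rot: [0.659, 0.713, -0.165, 0.173]
contact_force: [-8.7, -5.3, 2.5]
opening: 0.107
finger_force: 60.0
```

Run:
```python
from h import *
s=readout.get_state(); print(s["eef_pos"],s["tcp_rot"],s["contact_force"],s["opening"],s["finger_force"])
sc=cams.read_camera("scene");si=cams.read_camera("side")
cv2.imwrite("pics/z7.png",np.hstack([cv2.resize(x[60:340,150:430],(400,400),interpolation=2) for x in (sc,si)])[...,::-1])
```

```text
[ 0.6412 -0.0885  0.1697] [ 0.6589  0.7132 -0.1651  0.1728] [-8.7211 -5.3459  2.4514] 0.10711477610771594 60.04222869873047
```

View pics/z7.png

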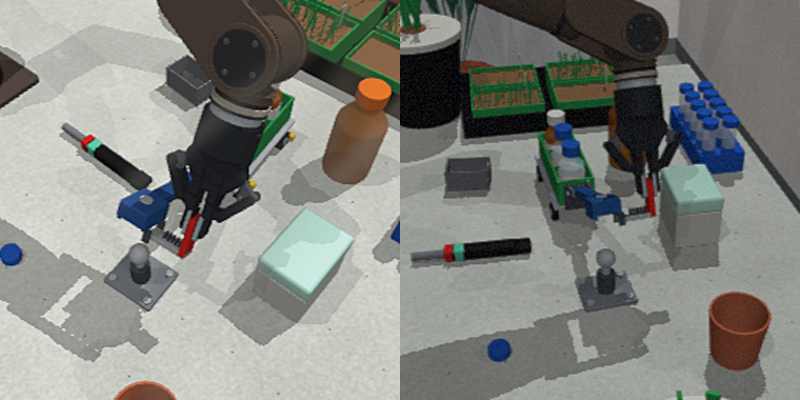

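The tongue is clear of the ball and about 80 mm up, held by the tab. All three bottles stand in the crate and the bystanders are untouched.

```bash
python3 -c "
from plant import sign_off
print(sign_off())"
```

```text
the job is handed in; nothing more can be done
None
```

The job is handed in: both blue-capped bottles stand in the two empty cells, the latch was pulled out, and the gripper is holding the tongue by the tab about 8 cm up, clear of the ball.

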